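# Empty the parts tumbler

### The job

Unscrew the perforated cap from the tumbler's barrel and lay it flat on the black rubber mat. Then swing the red handle over to tip the open barrel so that all five nuts left inside slide out of the wide mouth into the steel tray, and bring the barrel back fully upright. Leave the oil bottle, the tin and the wrench where they are.

Things in the scene. Friction and masses are not known exactly. Their poses are not given: they have to be found in the camera images.
- trunnion (a point): Centre of the tilt axis of a bench parts tumbler (fixed green A-frame, blue 8-sided barrel), 150 mm above the bench. Axes of the fixed frame: z up, y along the tilt axis, red handle on the +y side, tray on the -x side. Upright, the barrel and cap axis is the vertical through this point. The frame, 110 mm wide, stays below it but for the bearings (17 mm); feet and control box (52 mm high) are on the +x side.
- barrel (a joint): Tilt of the barrel, rad: 0 = upright, mouth up, against a stop; grows as the mouth swings over to the trunnion's -x side; end stop at 2.44, mouth steeply down over the tray. Stiff (about 0.5 N m: some 6 N at the handle or the rim) and stays where it is left. Nuts slide out beyond horizontal (past about 2.0); all are out at the end stop.
- mouth (a point): Centre of the barrel's rim, 95 mm from the trunnion; turns with the barrel, z points out of the mouth. The barrel is 58 mm across outside (63 over its corners), with a straight smooth bore of 42 mm, 125 mm deep.
- handle (a point): Middle of the red round bar, 18 mm in diameter, 62 mm long, parallel to the trunnion's y, on a lever fixed to the barrel. 90 mm from the tilt axis, 95 mm to +y. Barrel upright: 85 mm to +x of and 31 mm above the trunnion; as the barrel tips it swings over the top to 84 mm on the -x side, 31 mm above, at the end stop. Grip from above; it may turn between the fingers.
- cap_center (a point): Centre, half-way up, of the round aluminium cap with perforated steel top, 64 mm in diameter, 30 mm high, about 110 g; z is its axis. At the start it is screwed on the barrel's mouth, this point 88 mm above the trunnion. Its upper 8 mm are solid and best to grip; the rest is a thin skirt. Nothing within 80 mm around it at its height.
- cap: The same cap; origin at the centre of its underside, 15 mm below cap_center. Right-hand coarse two-start thread: turned anticlockwise seen from above it comes undone and climbs 2.9 mm per rad (18 mm a turn), 2 mm axial and 1 mm side play: the hand must rise with it. Let go part-way, it stays. It comes free after 2.8 to 3.6 rad, as it was done up; before that it cannot be pulled off.
- mat: Black square rubber mat fixed to the bench, 140 x 140 mm, 4 mm thick, left or right of the tumbler; origin at the centre of its underside, z up.
- tray_in (a point): Centre of the inner floor (4 mm above the bench) of the open steel tray on the bench under the mouth side of the tumbler: 200 x 150 mm (long along its x), 40 mm high, 4 mm walls, 0.6 kg, loose. It already stands where it catches what the barrel pours.
- oil: White oil bottle with a red cap, 56 mm in diameter, 125 mm high, on the other side of the tumbler from the mat; origin at the centre of its underside. Not to be moved.
- tin: Round pale tin with a blue band, 72 mm in diameter, 100 mm high; origin at the centre of its underside. Not to be moved.
- wrench: Steel wrench lying flat, 170 mm long along its x axis; origin under its middle. Not to be moved.
- nut1_center (a point): Centre of a plain steel hex nut, 20 mm across flats, 11 mm thick, 20 g; it starts inside the barrel, hidden under the cap.
- nut2_center (a point): Centre of a plain steel hex nut, 20 mm across flats, 11 mm thick, 20 g; it starts inside the barrel, hidden under the cap.
- nut3_center (a point): Centre of a plain steel hex nut, 20 mm across flats, 11 mm thick, 20 g; it starts inside the barrel, hidden under the cap.
- nut4_center (a point): Centre of a plain steel hex nut, 20 mm across flats, 11 mm thick, 20 g; it starts inside the barrel, hidden under the cap.
- nut5_center (a point): Centre of a plain steel hex nut, 20 mm across flats, 11 mm thick, 20 g; it starts inside the barrel, hidden under the cap.
Not all that is in view belongs to the job. Leave any pink or purple look-alike of the part that bears tray_in alone.

How it is judged:
By the outcome, as a careful person would: the job done as asked, in the order asked, and still so for the second after the job is handed in, with the robot touching nothing.
It also fails if it takes over 72 s, if anything falls off the work surface, if the arm or the gripper's body presses on something with over 40 N, if the wrist force passes 120 N, or if a joint passes its speed limit or range.

### The arm

A 6-joint arm with a two-finger parallel gripper is mounted at the origin on the work surface. World frame = base frame: x ahead of the robot, y to its left, z up, the work surface at z = 0. Lengths are in m, angles in degrees, forces in N, time in s.
With the tool pointing down it reaches from about 0.4 to 0.825 m from the base axis. Payload 7 kg.
Tool frame: the origin (TCP) lies on the centre line of the jaws, within the pads' length; the fingertips stand 22 mm ahead of it and the grasp point (between the pads) lies 3 mm ahead of it; z points along the fingers, y is the line along which they close (so a half turn about z gives the same grasp; the last joint's range is limited). The gripper opens to 88 mm and grips with 3 to 60 N. Pads are 19 mm wide; open, the fingers measure 130 mm over their backs; the gripper's body (78 mm by 193 mm) begins 47 mm behind the grasp point.
Start: joints at [85.319, 20.546, 0.682, 0, -70.136, -16.507], TCP at [0.244, 0.629, 0.249] pointing down, gripper open.
Joint ranges: [-176.03, 176.03], [-82.01, 121.73], [-58.28, 71.71], [-173.87, 95.51], [-174.79, -0.11], [-173.66, 173.66]. Speed limits (degrees/s): [136.94, 136.94, 172.46, 180, 180, 180].

### API

Orientations are given as [roll, pitch, yaw] about the fixed x, y, z axes, in that order (R = Rz(yaw) Ry(pitch) Rx(roll)).
In Python, from plant import get_state, cams, r gives the robot as it stands.
- The arm moves only by the tool apply_moves, never from a script. Its argument "targets" is a list of rows, each an object with "dp": the shift along the world's x, y, z in m, a list of three; "yaw": the turn about the world's z in degrees. In form: [{"dp": [x, y, z], "yaw": yaw}, ...]. A call has 1 to 20 rows; each row is the pose to reach, as a shift and turn from the pose commanded when the call began; what a row does not reach only later rows make up. A row lasts 1/12 s, in which the tool goes at most 41.7 mm and 7.16 degrees, less where a joint would pass 70% of its speed; a pose out of reach is approached as far as the arm can. A call with a gripper value outside its range is refused whole. "grip" is the gripper command: -1 is fully open, 1 is shut, values between are in proportion, set as the call begins (left out, the last holds). The fingers move at their own pace and stop on an object; "squeeze" is the grip in N (left out, the last holds). Time passes only in rows, so rows that repeat a pose let the fingers close. It gives the time, the measured TCP pose, the force, the opening and the grip force at its end, in the units of the state.
- get_state(): the state, without advancing time (a new reading comes with each control period).
- cams.capture(name): name is "side" or "top" or "wrist"; returns a dict with "image" (420x560x3 uint8, red, green, blue), "range_z" (420x560 float32, m along the optical axis (not along the pixel's ray), 0 where there is no reading), "fx", "fy", "cx", "cy" (pixels), "R" (3x3) and "t" (3): a world point X has camera coordinates R X + t; the wrist camera has in their place "T_tool_cam" (4x4, takes a point from camera to tool coordinates, whose origin is the TCP and whose axes are the flange's). Camera axes: x right, y down, z forward; pixel columns grow to the right and rows downward; lengths in m; the calibration is good to about 2 mm. A picture is of the moment at which its call begins: read the wrist's pose just before it.
- r.close_job(): hands the job in; it is judged then, once.
The state is a dict: "time_s": time; "joints": joint angles; "qd": joint speeds; "joint_torque": joint torques, N m; "tcp_pos": TCP position; "eef_rot": TCP orientation; "contact_force": force on the tool from outside, world axes, zero at the start; "moment": the same for the moment, N m; "gripper_width": finger opening in m; "gripper_force": force on a finger pad.
Only numpy, scipy, OpenCV 4.12 (cv2) and the standard library are available. Lean on these libraries where they do the work, as an engineer would, in place of code of your own. Each camera call takes 0.05 s, during which the arm holds its last target. There are 200 camera calls.

## Working session

There is one attempt and no reset: what is moved stays moved. The work goes in short steps, Python scripts to look and compute and a tool call to move; the robot and the scene stay as the last step left them, time stands still between calls to the robot, and variables do not carry over. Pictures are saved under pics/ and viewed, at most 10 in all, crops included, and the job is handed in when it is done.

Besides the shell and the picture viewer there is one more tool, called after "Request:" as name(argument=value, ...) on one line, values as JSON. apply_moves: Moves the arm, as the interface text tells. Its arguments: {"type":"object","properties":{"targets":{"type":"array","items":{"type":"object","properties":{"dp":{"type":"array","items":{"type":"number"}},"yaw":{"type":"number"}}}},"grip":{"type":"number"},"squeeze":{"type":"number"}},"required":["targets"]}

```bash
ls; mkdir -p pics; python3 - <<'E'
from plant import get_state,cams,r
import cv2,numpy as np,pickle
s=get_state();print(s)
ims=[]
for n in("side","top"):
    c=cams.capture(n);pickle.dump(c,open(n+".pkl","wb"));ims.append(c["image"])
    print(n,c["fx"],c["cx"],c["cy"],c["R"],c["t"])
    cv2.imwrite(f"pics/{n}0.png",c["image"][:,:,::-1])
E
```

```text
pics
{'time_s': 0.0, 'joints': array([ 8.53182967e+01,  2.05923613e+01,  6.32497540e-01, -2.09009596e-02,
       -7.01346783e+01, -1.65063426e+01]), 'qd': array([-0.02085748, -0.05453736,  0.00862548,  0.05175733,  0.08197955,
        0.01779831]), 'joint_torque': array([ 2.67234309e-04, -5.82714307e+01,  2.93051237e+01,  6.99689224e+00,
        6.91245645e-03, -1.57537174e-04]), 'tcp_pos': array([0.24382488, 0.62893134, 0.24760004]), 'eef_rot': array([ 1.79903771e+02, -8.02592314e-03, -2.11951578e+01]), 'contact_force': array([ 0.31929692, -0.88796412,  0.03618196]), 'moment': array([0.00603497, 0.00623573, 0.02134217]), 'gripper_force': 0.0, 'gripper_width': 0.08750323779277704}
side 396.3650275672927 278.03682980393756 209.13414127677567 [[ 0.81053099 -0.58523147  0.0233163 ]
 [-0.30363228 -0.45389906 -0.83772494]
 [ 0.50084624  0.67192244 -0.54559442]] [-0.42877375  0.26617266  0.97481209]
top 541.5200197618497 280.6990967912076 222.15633503856427 [[-0.01982661 -0.99969209 -0.01492112]
 [-0.99561203  0.02110641 -0.09116583]
 [ 0.09145269  0.01304813 -0.99572393]] [-0.0219692   0.50222996  1.79224579]
```

View pics/top0.png

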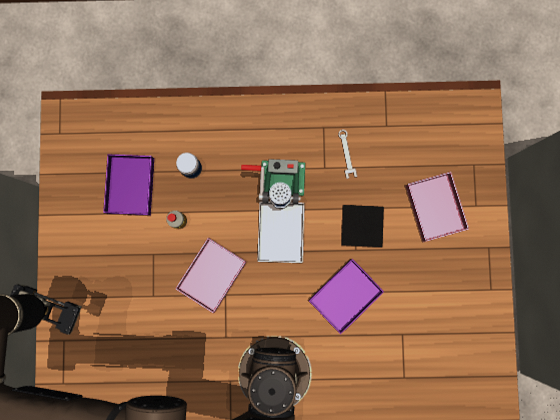

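View pics/side0.png

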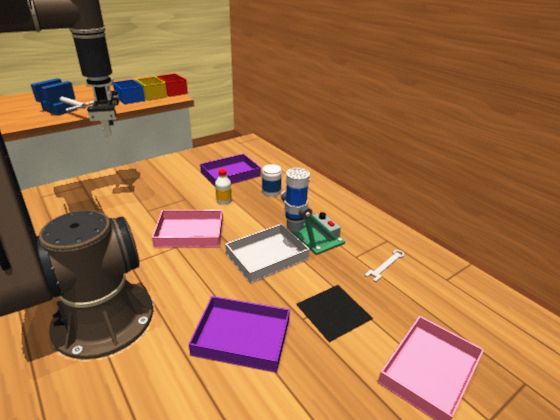

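Top view: the cap is at (280,194), the red handle at (250,168), the mat at (362,226), the oil bottle at (177,219), the tin at (188,165) and the wrench at (347,153). There are five tray shapes: purple (129,185), pink (211,274), purple (345,296), pink (436,207) and plain grey steel (281,234). The grey one is tray_in, because it is steel-coloured and sits right under the barrel's mouth side. The crop should confirm it.

```bash
cat > h.py <<'E'
import numpy as np,cv2,pickle
def cast(c,uv,z):
    uv=np.atleast_2d(uv).astype(float)
    d=np.c_[(uv[:,0]-c["cx"])/c["fx"],(uv[:,1]-c["cy"])/c["fy"],np.ones(len(uv))]@c["R"]
    o=-c["R"].T@c["t"]
    return o+d*((z-o[2])/d[:,2])[:,None]
def cloud(c):
    v,u=np.mgrid[:420,:560];Z=c["range_z"]
    P=np.stack([(u-c["cx"])/c["fx"]*Z,(v-c["cy"])/c["fy"]*Z,Z],-1)
    return (P-c["t"])@c["R"]
E
python3 - <<'E'
from h import *
c=pickle.load(open("top.pkl","rb"));W=cloud(c);im=c["image"].astype(int)
cv2.imwrite("pics/crop1.png",cv2.resize(c["image"][140:275,225:400,::-1],None,fx=4,fy=4,interpolation=cv2.INTER_CUBIC))
z=W[...,2]
def win(u0,u1,v0,v1):
    m=np.zeros(z.shape,bool);m[v0:v1,u0:u1]=1;return m
m=win(262,300,175,215)&(z>.235)
ys,xs=np.nonzero(m);P=W[m];print("cap",m.sum(),np.median(P[:,2]),P[:,2].max())
cn=max(cv2.findContours(m.astype(np.uint8),0,1)[0],key=cv2.contourArea)
(cu,cv_),rad=cv2.minEnclosingCircle(cn);print((cu,cv_),rad,xs.mean(),ys.mean(),cast(c,[(cu,cv_),(xs.mean(),ys.mean())],.253))
R,G,B=im[...,0],im[...,1],im[...,2]
m=win(236,268,158,180)&(R>110)&(G<70)&(B<70)
ys,xs=np.nonzero(m);print("handle",m.sum(),xs.min(),xs.max(),np.median(z[m]));uv=np.c_[xs,ys]
print(cv2.minAreaRect(uv.astype(np.int32)),cast(c,uv,.181).mean(0)); 
(vx,vy,x0,y0)=cv2.fitLine(uv.astype(np.float32),2,0,.01,.01).ravel();q=cast(c,[(x0,y0),(x0+20*vx,y0+20*vy)],.181);print(np.degrees(np.arctan2(*(q[1]-q[0])[[1,0]])))
def rect(m,zz,n):
    m=cv2.morphologyEx(m.astype(np.uint8),cv2.MORPH_OPEN,np.ones((5,5)))
    cn=max(cv2.findContours(m,0,1)[0],key=cv2.contourArea)
    b=cv2.boxPoints(cv2.minAreaRect(cn));q=cast(c,b,zz);print(n,q.mean(0),np.round(q[:,:2],3).tolist())
rect(win(335,392,198,255)&(im.max(-1)<45),.004,"mat")
sat=im.max(-1)-im.min(-1)
rect(win(250,310,200,268)&(sat<30)&(im.max(-1)>80)&(z<.06),.04,"tray")
for n,w,z0 in(("oil",win(160,192,205,235),.11),("tin",win(172,206,145,182),.09)):
    m=w&(z>z0);print(n,m.sum(),W[m].mean(0))
E
```

```text
cap 347 0.24965772769318917 1.8300404364986445
(279.5, 193.5) 11.068072319030762 279.5014409221902 193.4207492795389 [[ 0.56516281 -0.03343554  0.253     ]
 [ 0.56539772 -0.03344439  0.253     ]]
handle 115 241 260 0.18750572624183812
((250.5, 167.5), (5.0, 19.0), 90.0) [0.6587123  0.05533278 0.181     ]
-93.11431138427403
mat [ 0.48646381 -0.30757363  0.004     ] [[0.423, -0.234], [0.559, -0.244], [0.549, -0.382], [0.414, -0.37]]
tray [ 0.46431829 -0.0307923   0.04      ] [[0.372, 0.047], [0.564, 0.039], [0.556, -0.109], [0.365, -0.1]]
oil 63 [0.50319039 0.2902896  0.23149589]
tin 336 [0.69021736 0.26658185 0.11986245]
```

View pics/crop1.png

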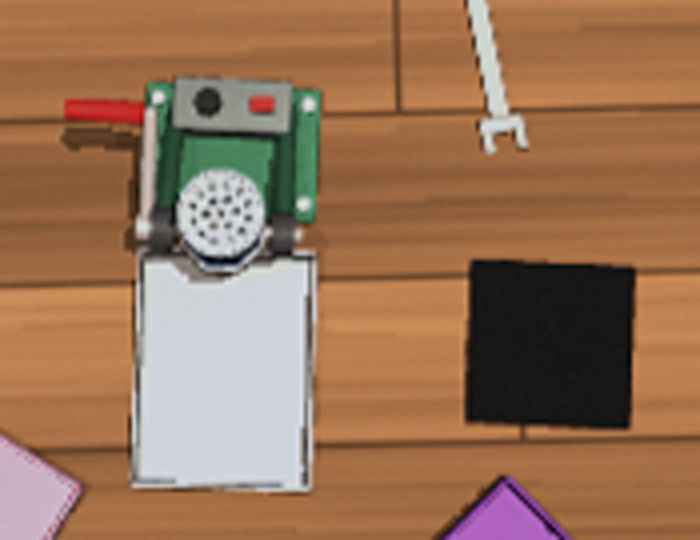

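The crop confirms the plain grey steel tray, lying directly in front of the barrel, with the bright perforated cap centred at crop (220,212). Trunnion yaw is about -3°. I'll move above the cap with the wrist pre-wound clockwise.

Request:
apply_moves(targets=[{"dp": [0.006, -0.012, 0.01], "yaw": -4}, {"dp": [0.018, -0.037, 0.03], "yaw": -11}, {"dp": [0.034, -0.07, 0.05], "yaw": -18}, {"dp": [0.05, -0.104, 0.07], "yaw": -25}, {"dp": [0.067, -0.138, 0.09], "yaw": -32}, {"dp": [0.084, -0.173, 0.11], "yaw": -39}, {"dp": [0.1, -0.207, 0.13], "yaw": -46}, {"dp": [0.117, -0.242, 0.13], "yaw": -53}, {"dp": [0.134, -0.276, 0.13], "yaw": -60}, {"dp": [0.15, -0.31, 0.13], "yaw": -67}, {"dp": [0.167, -0.345, 0.13], "yaw": -74}, {"dp": [0.184, -0.38, 0.13], "yaw": -81}, {"dp": [0.2, -0.414, 0.13], "yaw": -88}, {"dp": [0.217, -0.448, 0.13], "yaw": -95}, {"dp": [0.234, -0.483, 0.13], "yaw": -102}, {"dp": [0.25, -0.517, 0.13], "yaw": -109}, {"dp": [0.267, -0.552, 0.13], "yaw": -116}, {"dp": [0.284, -0.587, 0.13], "yaw": -123}, {"dp": [0.295, -0.61, 0.13], "yaw": -130}, {"dp": [0.3, -0.62, 0.13], "yaw": -137}], grip=-1)

```text
time_s: 1.77
tcp_pos: [0.5447, 0.0063, 0.3778]
eef_rot: [-180.0, -0.1, -158.7]
contact_force: [0.0, 1.1, 0.5]
gripper_width: 0.0875
gripper_force: 0.0
```

```bash
python3 - <<'E'
from plant import get_state
s=get_state();print(s["time_s"],s["joints"],s["tcp_pos"],s["eef_rot"],s["contact_force"])
E
```

```text
1.7667 [ 2.12932098e+01  4.88397925e+00 -3.09972653e+00  1.34325435e-02
 -8.21033305e+01 -8.99807246e+01] [0.54467038 0.00634233 0.37782954] [-1.79986727e+02 -8.70409577e-02 -1.58685669e+02] [0.01246624 1.12523651 0.52105855]
```

Request:
apply_moves(targets=[{"dp": [0.006, -0.012, 0.0], "yaw": -7}, {"dp": [0.012, -0.024, 0.0], "yaw": -14}, {"dp": [0.018, -0.036, 0.0], "yaw": -21}, {"dp": [0.021, -0.042, 0.0], "yaw": -28}, {"dp": [0.021, -0.042, 0.0], "yaw": -35}, {"dp": [0.021, -0.042, 0.0], "yaw": -40}, {"dp": [0.021, -0.042, 0.0], "yaw": -40}, {"dp": [0.021, -0.042, 0.0], "yaw": -40}])

```text
time_s: 2.43
tcp_pos: [0.5648, -0.0327, 0.3782]
eef_rot: [-180.0, -0.0, 162.0]
contact_force: [-1.4, -1.5, 0.4]
gripper_width: 0.0873
gripper_force: 0.0
```

```bash
cat >> h.py <<'E'
from scipy.spatial.transform import Rotation as Ro
def wrist():
    from plant import get_state,cams
    s=get_state();c=cams.capture("wrist")
    R=Ro.from_euler("xyz",s["eef_rot"],degrees=True).as_matrix();T=np.eye(4);T[:3,:3]=R;T[:3,3]=s["tcp_pos"]
    M=np.linalg.inv(T@c["T_tool_cam"]);c["R"]=M[:3,:3];c["t"]=M[:3,3];return s,c
E
python3 - <<'E'
from h import *
s,c=wrist();print(s["time_s"],s["joints"].round(1),s["tcp_pos"],s["eef_rot"],s["contact_force"])
W=cloud(c);z=W[...,2];m=(abs(z-.253)<.012)&(c["range_z"]>0)&(abs(W[...,0]-.565)<.06)&(abs(W[...,1]+.033)<.06)
print(m.sum(),np.median(z[m]),-c["R"].T@c["t"])
cn=max(cv2.findContours(m.astype(np.uint8),0,1)[0],key=cv2.contourArea)
(u,v),rr=cv2.minEnclosingCircle(cn);q=cast(c,cn[:,0],.253);print((u,v),rr,cast(c,(u,v),.253),cv2.minEnclosingCircle(q[:,:2].astype(np.float32)))
cv2.imwrite("pics/w1.png",c["image"][:,:,::-1])
E
```

```text
2.4333 [  16.5    7.    -0.7   -0.   -82.4 -124.5] [ 0.56484365 -0.0326897   0.37824773] [-1.79988962e+02 -3.26592204e-02  1.61974832e+02] [-1.4148542  -1.45052412  0.37006377]
3755 0.2505533706259778 [ 0.49566994 -0.0093899   0.51374702]
(280.57763671875, 213.6394500732422) 36.92439270019531 [[ 0.56357796 -0.03185997  0.253     ]] ((0.5644635558128357, -0.03202420845627785), 0.03302641212940216)
```

View pics/w1.png

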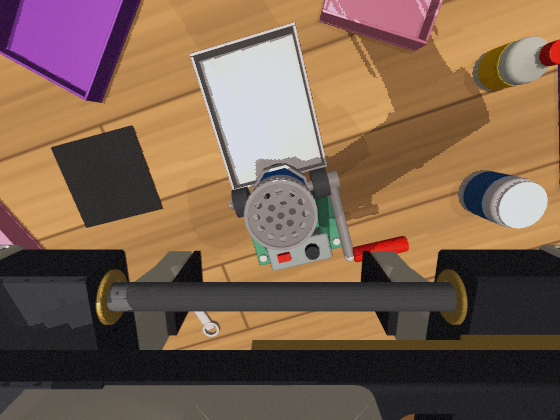

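The wrist view shows the cap circle at (280,214), right below the jaws at about (0.564,-0.032). I'll descend and grip its upper part.

Request:
apply_moves(targets=[{"dp": [0, 0, -0.01], "yaw": 0}, {"dp": [0, 0, -0.03], "yaw": 0}, {"dp": [0, 0, -0.05], "yaw": 0}, {"dp": [0, 0, -0.07], "yaw": 0}, {"dp": [0, 0, -0.09], "yaw": 0}, {"dp": [0, 0, -0.104], "yaw": 0}, {"dp": [0, 0, -0.112], "yaw": 0}, {"dp": [0, 0, -0.117], "yaw": 0}, {"dp": [0, 0, -0.117], "yaw": 0}])

```text
time_s: 3.23
tcp_pos: [0.5646, -0.0326, 0.2606]
eef_rot: [-180.0, -0.1, 161.9]
contact_force: [-0.8, -0.6, 0.3]
gripper_width: 0.0877
gripper_force: 0.0
```

Request:
apply_moves(targets=[{"dp": [0, 0, 0], "yaw": 0}, {"dp": [0, 0, 0], "yaw": 0}, {"dp": [0, 0, 0], "yaw": 0}, {"dp": [0, 0, 0], "yaw": 0}, {"dp": [0, 0, 0], "yaw": 0}, {"dp": [0, 0, 0], "yaw": 0}, {"dp": [0, 0, 0], "yaw": 0}, {"dp": [0, 0, 0], "yaw": 0}], grip=1, squeeze=35)

```text
time_s: 3.9
tcp_pos: [0.5652, -0.0326, 0.2622]
eef_rot: [180.0, 0.1, 161.8]
contact_force: [-1.2, 0.6, 5.1]
gripper_width: 0.0632
gripper_force: 35.0
```

Request:
apply_moves(targets=[{"dp": [0, 0, 0.0001], "yaw": 3}, {"dp": [0, 0, 0.0004], "yaw": 8}, {"dp": [0, 0, 0.0007], "yaw": 13}, {"dp": [0, 0, 0.0009], "yaw": 18}, {"dp": [0, 0, 0.0012], "yaw": 23}, {"dp": [0, 0, 0.0014], "yaw": 28}, {"dp": [0, 0, 0.0017], "yaw": 33}, {"dp": [0, 0, 0.0019], "yaw": 38}, {"dp": [0, 0, 0.0022], "yaw": 43}, {"dp": [0, 0, 0.0024], "yaw": 48}, {"dp": [0, 0, 0.0027], "yaw": 53}, {"dp": [0, 0, 0.0029], "yaw": 58}, {"dp": [0, 0, 0.0032], "yaw": 63}, {"dp": [0, 0, 0.0034], "yaw": 68}, {"dp": [0, 0, 0.0037], "yaw": 73}, {"dp": [0, 0, 0.0039], "yaw": 78}, {"dp": [0, 0, 0.0042], "yaw": 83}, {"dp": [0, 0, 0.0045], "yaw": 88}, {"dp": [0, 0, 0.0048], "yaw": 94}, {"dp": [0, 0, 0.0051], "yaw": 100}])

```text
time_s: 5.57
tcp_pos: [0.5651, -0.0327, 0.2667]
eef_rot: [-180.0, 0.0, -97.9]
contact_force: [-0.3, -0.6, 2.3]
gripper_width: 0.063
gripper_force: 35.0
```

```bash
python3 - <<'E'
from h import *
s,c=wrist();print(s["time_s"],s["joints"].round(1),s["tcp_pos"],s["moment"],s["contact_force"],s["gripper_width"])
cv2.imwrite("pics/w2.png",c["image"][100:400,100:460,::-1])
E
```

```text
5.5667 [ 16.5   9.6 -11.8   0.  -68.6 -24.4] [ 0.56506686 -0.03270732  0.26673083] [-0.18062567  0.10420816 -0.09938021] [-0.25704092 -0.59229163  2.29375104] 0.06301073642851064
```

Request:
apply_moves(targets=[{"dp": [0, 0, 0.0002], "yaw": 5}, {"dp": [0, 0, 0.0005], "yaw": 10}, {"dp": [0, 0, 0.0008], "yaw": 15}, {"dp": [0, 0, 0.001], "yaw": 20}, {"dp": [0, 0, 0.0013], "yaw": 25}, {"dp": [0, 0, 0.0015], "yaw": 30}, {"dp": [0, 0, 0.0018], "yaw": 36}, {"dp": [0, 0, 0.0021], "yaw": 42}, {"dp": [0, 0, 0.0024], "yaw": 48}, {"dp": [0, 0, 0.0027], "yaw": 54}, {"dp": [0, 0, 0.003], "yaw": 60}, {"dp": [0, 0, 0.0033], "yaw": 66}, {"dp": [0, 0, 0.0036], "yaw": 72}, {"dp": [0, 0, 0.0039], "yaw": 78}, {"dp": [0, 0, 0.0042], "yaw": 84}, {"dp": [0, 0, 0.0045], "yaw": 90}, {"dp": [0, 0, 0.0048], "yaw": 96}, {"dp": [0, 0, 0.0051], "yaw": 102}, {"dp": [0, 0, 0.0055], "yaw": 109}, {"dp": [0, 0, 0.0059], "yaw": 116}])

```text
time_s: 7.28
tcp_pos: [0.5648, -0.0327, 0.2725]
eef_rot: [-180.0, 0.0, 18.0]
contact_force: [-1.5, 0.4, 2.6]
gripper_width: 0.0629
gripper_force: 35.0
```

```bash
python3 - <<'E'
from h import *
s,c=wrist();print(s["time_s"],s["joints"].round(1),s["tcp_pos"],s["moment"],s["contact_force"],s["gripper_width"])
E
```

```text
7.2833 [ 16.5   9.4 -11.2   0.  -69.3  91.5] [ 0.56482473 -0.03272186  0.27251493] [-0.03066424  0.17846039 -0.09123255] [-1.52040007  0.42872507  2.57316733] 0.06294700761755963
```

Request:
apply_moves(targets=[{"dp": [0, 0, 0.001], "yaw": 4}, {"dp": [0, 0, 0.002], "yaw": 8}, {"dp": [0, 0, 0.003], "yaw": 8}, {"dp": [0, 0, 0.004], "yaw": 8}])

```text
time_s: 7.67
tcp_pos: [0.5647, -0.0326, 0.2761]
eef_rot: [-180.0, 0.0, 25.5]
contact_force: [-0.4, 0.3, -2.0]
gripper_width: 0.0634
gripper_force: 35.0
```

Request:
apply_moves(targets=[{"dp": [0, 0, 0.003], "yaw": 0}, {"dp": [0, 0, 0.009], "yaw": 0}, {"dp": [0, 0, 0.02], "yaw": 0}, {"dp": [0, 0, 0.035], "yaw": 0}, {"dp": [0, 0, 0.05], "yaw": 0}, {"dp": [0, 0, 0.06], "yaw": 0}])

```text
time_s: 8.17
tcp_pos: [0.5655, -0.0327, 0.3392]
eef_rot: [179.9, -0.1, 25.8]
contact_force: [1.4, 0.3, -0.3]
gripper_width: 0.0633
gripper_force: 35.0
```

```bash
python3 - <<'E'
from h import *
from plant import cams
s,c=wrist();print(s["time_s"],s["tcp_pos"],s["contact_force"],s["gripper_width"])
d=cams.capture("side")
a=c["image"];b=cv2.resize(d["image"][110:270,220:400],None,fx=2.2,fy=2.2)
o=np.zeros((420,800,3),np.uint8);o[:,:400]=a[:,80:480];o[:b.shape[0],400:400+b.shape[1]]=b[:,:400]
cv2.imwrite("pics/w3.png",o[:,:,::-1])
E
```

```text
8.1667 [ 0.56553731 -0.03272006  0.33921843] [ 1.40109257  0.26984069 -0.26752729] 0.06331705633375367
```

View pics/w3.png

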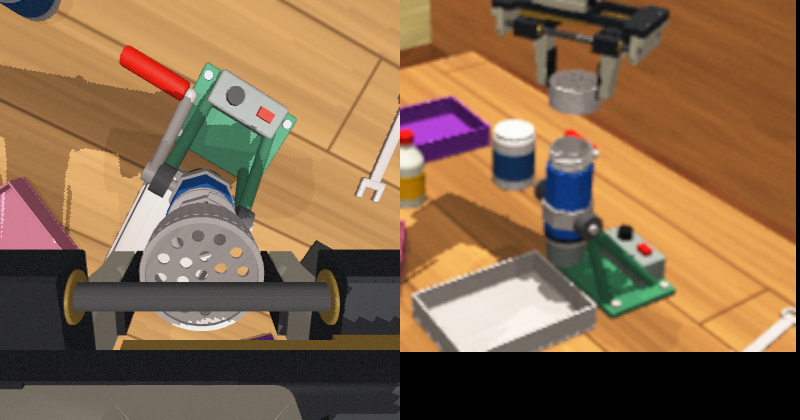

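The cap is free and level in the jaws (wrist crop, about (202,272)), and the barrel is open. I'll carry it over the mat.

Request:
apply_moves(targets=[{"dp": [-0.002, -0.007, 0], "yaw": 0}, {"dp": [-0.006, -0.021, 0], "yaw": 0}, {"dp": [-0.012, -0.042, 0], "yaw": 0}, {"dp": [-0.019, -0.066, 0], "yaw": 0}, {"dp": [-0.026, -0.09, -0.01], "yaw": 0}, {"dp": [-0.033, -0.115, -0.03], "yaw": 0}, {"dp": [-0.04, -0.14, -0.05], "yaw": 0}, {"dp": [-0.047, -0.164, -0.07], "yaw": 0}, {"dp": [-0.054, -0.188, -0.09], "yaw": 0}, {"dp": [-0.061, -0.212, -0.11], "yaw": 0}, {"dp": [-0.068, -0.237, -0.13], "yaw": 0}, {"dp": [-0.074, -0.258, -0.15], "yaw": 0}, {"dp": [-0.078, -0.27, -0.17], "yaw": 0}, {"dp": [-0.079, -0.275, -0.19], "yaw": 0}, {"dp": [-0.079, -0.275, -0.21], "yaw": 0}, {"dp": [-0.079, -0.275, -0.23], "yaw": 0}, {"dp": [-0.079, -0.275, -0.25], "yaw": 0}, {"dp": [-0.079, -0.275, -0.265], "yaw": 0}, {"dp": [-0.079, -0.275, -0.275], "yaw": 0}, {"dp": [-0.079, -0.275, -0.28], "yaw": 0}])

```text
time_s: 9.93
tcp_pos: [0.4841, -0.308, 0.0546]
eef_rot: [-179.9, 0.1, 25.8]
contact_force: [-0.4, -0.1, -1.8]
gripper_width: 0.0632
gripper_force: 35.0
```

```bash
python3 - <<'E'
from plant import get_state
s=get_state();print(s["time_s"],s["joints"].round(1),s["tcp_pos"],s["contact_force"])
E
```

```text
9.9333 [-12.9  22.6 -25.3  -0.  -42.3 128.7] [ 0.48410412 -0.30797987  0.05460078] [-0.3741753  -0.06394119 -1.79761602]
```

Request:
apply_moves(targets=[{"dp": [0.002, 0, -0.004], "yaw": 0}, {"dp": [0.002, 0, -0.008], "yaw": 0}, {"dp": [0.002, 0, -0.01], "yaw": 0}, {"dp": [0.002, 0, -0.011], "yaw": 0}, {"dp": [0.002, 0, -0.012], "yaw": 0}])

```text
time_s: 10.35
tcp_pos: [0.4883, -0.3077, 0.045]
eef_rot: [180.0, -0.0, 25.8]
contact_force: [-0.4, 0.7, -1.7]
gripper_width: 0.0634
gripper_force: 35.0
```

Request:
apply_moves(targets=[{"dp": [0, 0, -0.001], "yaw": 0}, {"dp": [0, 0, -0.002], "yaw": 0}, {"dp": [0, 0, -0.002], "yaw": 0}])

```text
time_s: 10.6
tcp_pos: [0.4883, -0.3077, 0.0432]
eef_rot: [180.0, -0.0, 25.8]
contact_force: [-0.9, 1.5, 3.4]
gripper_width: 0.0633
gripper_force: 35.0
```

Contact felt. I'll release and rise.

Request:
apply_moves(targets=[{"dp": [0, 0, 0], "yaw": 0}, {"dp": [0, 0, 0], "yaw": 0}, {"dp": [0, 0, 0], "yaw": 0}, {"dp": [0, 0, 0], "yaw": 0}, {"dp": [0, 0, 0], "yaw": 0}, {"dp": [0, 0, 0.003], "yaw": 0}, {"dp": [0, 0, 0.012], "yaw": 0}, {"dp": [0, 0, 0.03], "yaw": 0}, {"dp": [0, 0, 0.06], "yaw": 0}, {"dp": [0, 0, 0.1], "yaw": 0}, {"dp": [0, 0, 0.14], "yaw": 0}, {"dp": [0, 0, 0.18], "yaw": 0}, {"dp": [0, 0, 0.22], "yaw": 0}, {"dp": [0, 0, 0.26], "yaw": 0}], grip=-1)

```text
time_s: 11.77
tcp_pos: [0.4872, -0.3075, 0.3059]
eef_rot: [179.9, -0.1, 25.8]
contact_force: [1.6, -0.4, 0.2]
gripper_width: 0.0874
gripper_force: 0.0
```

```bash
python3 - <<'E'
from h import *
s,c=wrist();print(s["time_s"],s["joints"].round(1),s["tcp_pos"],s["gripper_width"])
W=cloud(c);m=(abs(W[...,2]-.034)<.008)&(c["range_z"]>0)&(np.hypot(W[...,0]-.487,W[...,1]+.307)<.05)
print(m.sum(),np.median(W[m],axis=0),W[m][:,2].std())
from plant import cams
t=cams.capture("top");W=cloud(t);im=t["image"].astype(int);m=(im[...,0]>110)&(im[...,1]<70)&(im[...,2]<70);m[:158]=0;m[180:]=0;m[:,:236]=0;m[:,268:]=0
print(m.sum(),W[m].mean(0),W[m].max(0),W[m].min(0))
E
```

```text
11.7667 [-12.8   9.4  -7.    0.  -73.6 128.6] [ 0.48724611 -0.30752748  0.30587426] 0.08743785728484012
1529 [ 0.49048001 -0.30617127  0.03136131] 0.0012582656277626107
110 [0.65804163 0.05534018 0.18418793] [0.70294945 0.08455331 0.20058397] [ 0.64840304  0.0256348  -0.00295624]
```

The cap lies flat on the mat, with its top at z 0.031–0.034 over the mat centre. Next I'll move above the handle.

Request:
apply_moves(targets=[{"dp": [0.004, 0.008, 0.005], "yaw": -5}, {"dp": [0.012, 0.026, 0.015], "yaw": -12}, {"dp": [0.023, 0.05, 0.025], "yaw": -19}, {"dp": [0.034, 0.074, 0.03], "yaw": -26}, {"dp": [0.045, 0.098, 0.03], "yaw": -33}, {"dp": [0.056, 0.122, 0.03], "yaw": -40}, {"dp": [0.067, 0.146, 0.03], "yaw": -47}, {"dp": [0.078, 0.17, 0.03], "yaw": -54}, {"dp": [0.09, 0.194, 0.03], "yaw": -61}, {"dp": [0.101, 0.218, 0.03], "yaw": -68}, {"dp": [0.112, 0.242, 0.03], "yaw": -75}, {"dp": [0.123, 0.266, 0.03], "yaw": -82}, {"dp": [0.134, 0.29, 0.03], "yaw": -89}, {"dp": [0.145, 0.314, 0.03], "yaw": -96}, {"dp": [0.155, 0.335, 0.03], "yaw": -103}, {"dp": [0.163, 0.353, 0.03], "yaw": -110}, {"dp": [0.168, 0.365, 0.03], "yaw": -116}, {"dp": [0.17, 0.368, 0.03], "yaw": -119}, {"dp": [0.17, 0.368, 0.03], "yaw": -119}, {"dp": [0.17, 0.368, 0.03], "yaw": -119}])

```text
time_s: 13.53
tcp_pos: [0.6578, 0.0604, 0.3329]
eef_rot: [-180.0, -0.0, -93.0]
contact_force: [0.1, 0.7, -0.1]
gripper_width: 0.0877
gripper_force: 0.0
```

```bash
python3 - <<'E'
from h import *
s,c=wrist();print(s["time_s"],s["joints"].round(1),s["tcp_pos"],s["eef_rot"])
W=cloud(c);im=c["image"].astype(int);m=(im[...,0]>100)&(im[...,1]<60)&(im[...,2]<60)&(W[...,2]>.16)&(W[...,2]<.21)&(c["range_z"]>0)
m=cv2.morphologyEx(m.astype(np.uint8),cv2.MORPH_OPEN,np.ones((3,3)));b=cv2.minAreaRect(max(cv2.findContours(m,0,1)[0],key=cv2.contourArea))
q=cast(c,cv2.boxPoints(b),.183);print(b,m.sum(),np.median(W[m>0],axis=0),q.mean(0),q.round(4).tolist())
cv2.imwrite("pics/w4.png",c["image"][:,:,::-1])
E
```

```text
13.5333 [ 22.1  17.    6.5   0.  -79.4 -25.2] [0.6577811  0.06041621 0.33290876] [-1.79998198e+02 -2.29440929e-03 -9.30465940e+01]
((283.43988037109375, 202.98301696777344), (18.74897003173828, 64.3341064453125), 1.7357045412063599) 1161 [0.65687475 0.05484161 0.18776041] [0.65673596 0.05647793 0.183     ] [[0.6683, 0.0866, 0.183], [0.6627, 0.0249, 0.183], [0.6457, 0.0263, 0.183], [0.6502, 0.0881, 0.183]]
```

View pics/w4.png

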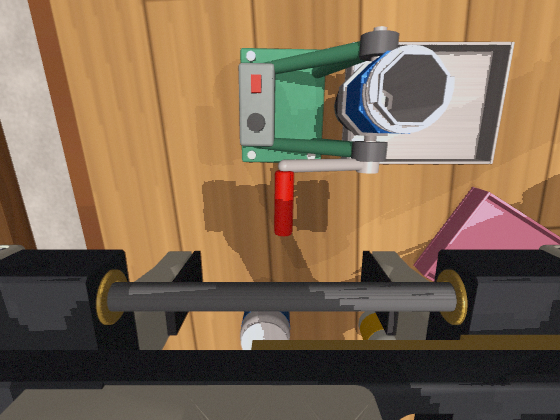

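The wrist view shows the red bar at (283,203), centred at (0.657,0.056), with clear space for the fingers either side. The barrel's mouth is open at (412,88). I'll descend and grip.

Request:
apply_moves(targets=[{"dp": [-0.001, 0, -0.01], "yaw": -1}, {"dp": [-0.001, 0, -0.035], "yaw": -1}, {"dp": [-0.001, 0, -0.065], "yaw": -1}, {"dp": [-0.001, 0, -0.095], "yaw": -1}, {"dp": [-0.001, 0, -0.12], "yaw": -1}, {"dp": [-0.001, 0, -0.138], "yaw": -1}, {"dp": [-0.001, 0, -0.147], "yaw": -1}, {"dp": [-0.001, 0, -0.149], "yaw": -1}, {"dp": [-0.001, 0, -0.149], "yaw": -1}])

```text
time_s: 14.33
tcp_pos: [0.6569, 0.0599, 0.1835]
eef_rot: [180.0, -0.0, -94.2]
contact_force: [-0.4, -0.2, -0.1]
gripper_width: 0.0878
gripper_force: 0.0
```

Request:
apply_moves(targets=[{"dp": [0, 0, 0], "yaw": 0}, {"dp": [0, 0, 0], "yaw": 0}, {"dp": [0, 0, 0], "yaw": 0}, {"dp": [0, 0, 0], "yaw": 0}, {"dp": [0, 0, 0], "yaw": 0}, {"dp": [0, 0, 0], "yaw": 0}, {"dp": [0, 0, 0], "yaw": 0}, {"dp": [0, 0, 0], "yaw": 0}, {"dp": [0, 0, 0], "yaw": 0}, {"dp": [0, 0, 0], "yaw": 0}], grip=1, squeeze=25)

```text
time_s: 15.17
tcp_pos: [0.6569, 0.0603, 0.1835]
eef_rot: [180.0, -0.0, -94.2]
contact_force: [0.6, 0.5, 1.0]
gripper_width: 0.0265
gripper_force: 0.0
```

```bash
python3 - <<'E'
import numpy as np
f0=20.04
c,s=.9976,-.0698
for a,b in((0,70),(70,140)):
    for k in range(1,21):
        f=np.radians(f0+a+(b-a)*k/20); g=np.radians(f0+a)
        dx=.0905*(np.cos(f)-np.cos(g));dz=.0905*(np.sin(f)-np.sin(g));print([round(dx*c,3),round(dx*s,3),round(dz,3)],end=" ")
    print()
E
```

```text
[np.float64(-0.002), np.float64(0.0), np.float64(0.005)] [np.float64(-0.004), np.float64(0.0), np.float64(0.01)] [np.float64(-0.007), np.float64(0.0), np.float64(0.015)] [np.float64(-0.01), np.float64(0.001), np.float64(0.02)] [np.float64(-0.013), np.float64(0.001), np.float64(0.024)] [np.float64(-0.017), np.float64(0.001), np.float64(0.028)] [np.float64(-0.02), np.float64(0.001), np.float64(0.032)] [np.float64(-0.024), np.float64(0.002), np.float64(0.036)] [np.float64(-0.029), np.float64(0.002), np.float64(0.04)] [np.float64(-0.033), np.float64(0.002), np.float64(0.043)] [np.float64(-0.038), np.float64(0.003), np.float64(0.046)] [np.float64(-0.042), np.float64(0.003), np.float64(0.049)] [np.float64(-0.047), np.float64(0.003), np.float64(0.051)] [np.float64(-0.053), np.float64(0.004), np.float64(0.053)] [np.float64(-0.058), np.float64(0.004), np.float64(0.055)] [np.float64(-0.063), np.float64(0.004), np.float64(0.057)] [np.float64(-0.068), np.float64(0.005), np.float64(0.058)] [np.float64(-0.074), np.float64(0.005), np.float64(0.059)] [np.float64(-0.079), np.float64(0.006), np.float6
[... 560 characters left out ...]
.047), np.float64(0.003), np.float64(-0.013)] [np.float64(-0.052), np.float64(0.004), np.float64(-0.016)] [np.float64(-0.056), np.float64(0.004), np.float64(-0.02)] [np.float64(-0.06), np.float64(0.004), np.float64(-0.023)] [np.float64(-0.064), np.float64(0.005), np.float64(-0.027)] [np.float64(-0.068), np.float64(0.005), np.float64(-0.031)] [np.float64(-0.072), np.float64(0.005), np.float64(-0.035)] [np.float64(-0.075), np.float64(0.005), np.float64(-0.04)] [np.float64(-0.078), np.float64(0.005), np.float64(-0.045)] [np.float64(-0.08), np.float64(0.006), np.float64(-0.049)] [np.float64(-0.083), np.float64(0.006), np.float64(-0.054)] [np.float64(-0.085), np.float64(0.006), np.float64(-0.06)]
```

Fingers are still closing, so I'll wait.

Request:
apply_moves(targets=[{"dp": [0, 0, 0], "yaw": 0}, {"dp": [0, 0, 0], "yaw": 0}, {"dp": [0, 0, 0], "yaw": 0}, {"dp": [0, 0, 0], "yaw": 0}])

```text
time_s: 15.5
tcp_pos: [0.6561, 0.0603, 0.1834]
eef_rot: [179.9, -0.0, -94.2]
contact_force: [-5.8, 1.6, 3.8]
gripper_width: 0.0173
gripper_force: 25.0
```

Request:
apply_moves(targets=[{"dp": [-0.002, 0, 0.005], "yaw": 0}, {"dp": [-0.004, 0, 0.01], "yaw": 0}, {"dp": [-0.007, 0, 0.015], "yaw": 0}, {"dp": [-0.01, 0.001, 0.02], "yaw": 0}, {"dp": [-0.013, 0.001, 0.024], "yaw": 0}, {"dp": [-0.017, 0.001, 0.028], "yaw": 0}, {"dp": [-0.02, 0.001, 0.032], "yaw": 0}, {"dp": [-0.024, 0.002, 0.036], "yaw": 0}, {"dp": [-0.029, 0.002, 0.04], "yaw": 0}, {"dp": [-0.033, 0.002, 0.043], "yaw": 0}, {"dp": [-0.038, 0.003, 0.046], "yaw": 0}, {"dp": [-0.042, 0.003, 0.049], "yaw": 0}, {"dp": [-0.047, 0.003, 0.051], "yaw": 0}, {"dp": [-0.053, 0.004, 0.053], "yaw": 0}, {"dp": [-0.058, 0.004, 0.055], "yaw": 0}, {"dp": [-0.063, 0.004, 0.057], "yaw": 0}, {"dp": [-0.068, 0.005, 0.058], "yaw": 0}, {"dp": [-0.074, 0.005, 0.059], "yaw": 0}, {"dp": [-0.079, 0.006, 0.059], "yaw": 0}, {"dp": [-0.085, 0.006, 0.059], "yaw": 0}])

```text
time_s: 17.17
tcp_pos: [0.5784, 0.0662, 0.25]
eef_rot: [-179.0, 0.1, -94.1]
contact_force: [11.8, -2.8, 12.9]
gripper_width: 0.0171
gripper_force: 25.0
```

Request:
apply_moves(targets=[{"dp": [-0.003, 0, -0.001], "yaw": 0}, {"dp": [-0.006, 0, -0.002], "yaw": 0}, {"dp": [-0.006, 0, -0.002], "yaw": 0}])

```text
time_s: 17.42
tcp_pos: [0.5727, 0.0666, 0.2495]
eef_rot: [-178.9, 0.2, -94.0]
contact_force: [8.2, -2.1, 21.2]
gripper_width: 0.0174
gripper_force: 25.0
```

```bash
python3 - <<'E'
from h import *
from plant import cams
s,c=wrist();print(s["tcp_pos"],s["contact_force"])
W=cloud(c);im=c["image"].astype(int);m=(im[...,0]>100)&(im[...,1]<60)&(im[...,2]<60)&(c["range_z"]>0)&(W[...,2]>.15)
print(m.sum(),np.percentile(W[m],[2,50,98],axis=0).round(4).tolist())
t=cams.capture("side");W=cloud(t);im=t["image"].astype(int);m=(im[...,0]>100)&(im[...,1]<60)&(im[...,2]<60)&(W[...,2]>.15)&(np.hypot(W[...,0]-.57,W[...,1]-.06)<.07)
print(m.sum(),np.percentile(W[m],[2,50,98],axis=0).round(4).tolist() if m.any() else 0)
cv2.imwrite("pics/s5.png",cv2.resize(np.hstack([t["image"][110:270,220:400],c["image"][100:260,180:380]]),None,fx=2,fy=2)[:,:,::-1])
E
```

```text
[0.57267147 0.0666483  0.24949429] [ 8.16294879 -2.0592528  21.24109794]
3028 [[0.5639, 0.0312, 0.241], [0.5728, 0.0506, 0.2469], [0.5814, 0.0901, 0.2489]]
45 [[0.56, 0.0294, 0.2377], [0.5651, 0.045, 0.2451], [0.5754, 0.0665, 0.2564]]
```

View pics/s5.png

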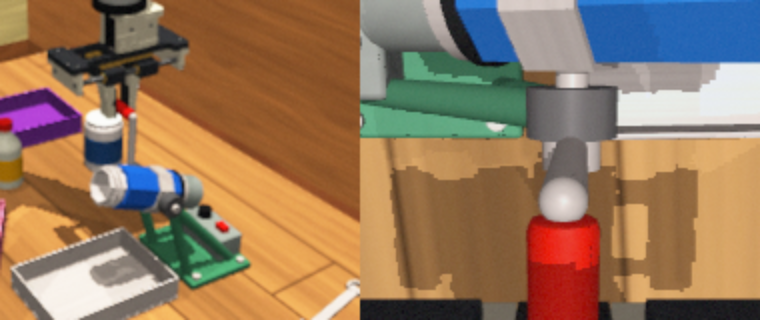

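The barrel is about 70° tipped and the bar is still between the pads, but it rolled about 6 mm low in the jaws. I'll loosen the squeeze so the tool re-centres, then continue.

Request:
apply_moves(targets=[{"dp": [0, 0, 0], "yaw": 0}, {"dp": [0, 0, 0], "yaw": 0}, {"dp": [0, 0, 0], "yaw": 0}], squeeze=6)

```text
time_s: 17.77
tcp_pos: [0.5706, 0.067, 0.2463]
eef_rot: [-179.3, 0.2, -94.1]
contact_force: [8.8, 0.6, 8.7]
gripper_width: 0.0176
gripper_force: 6.0
```

Request:
apply_moves(targets=[{"dp": [-0.005, 0.0, 0.0], "yaw": 0}, {"dp": [-0.01, 0.001, 0.0], "yaw": 0}, {"dp": [-0.016, 0.001, -0.001], "yaw": 0}, {"dp": [-0.021, 0.001, -0.002], "yaw": 0}, {"dp": [-0.026, 0.002, -0.004], "yaw": 0}, {"dp": [-0.031, 0.002, -0.006], "yaw": 0}, {"dp": [-0.036, 0.002, -0.009], "yaw": 0}, {"dp": [-0.041, 0.003, -0.011], "yaw": 0}, {"dp": [-0.046, 0.003, -0.014], "yaw": 0}, {"dp": [-0.05, 0.003, -0.018], "yaw": 0}], squeeze=12)

```text
time_s: 18.6
tcp_pos: [0.5196, 0.0706, 0.2276]
eef_rot: [-179.4, 0.2, -94.1]
contact_force: [-0.3, 6.7, 15.1]
gripper_width: 0.0172
gripper_force: 12.0
```

Request:
apply_moves(targets=[{"dp": [-0.004, 0.0, -0.003], "yaw": 0}, {"dp": [-0.008, 0.001, -0.007], "yaw": 0}, {"dp": [-0.012, 0.001, -0.011], "yaw": 0}, {"dp": [-0.016, 0.001, -0.015], "yaw": 0}, {"dp": [-0.019, 0.001, -0.02], "yaw": 0}, {"dp": [-0.022, 0.002, -0.025], "yaw": 0}, {"dp": [-0.024, 0.002, -0.029], "yaw": 0}, {"dp": [-0.027, 0.002, -0.034], "yaw": 0}, {"dp": [-0.029, 0.002, -0.04], "yaw": 0}, {"dp": [-0.03, 0.002, -0.043], "yaw": 0}, {"dp": [-0.031, 0.002, -0.046], "yaw": 0}, {"dp": [-0.031, 0.002, -0.046], "yaw": 0}], squeeze=20)

```text
time_s: 19.6
tcp_pos: [0.4874, 0.0729, 0.1801]
eef_rot: [-179.6, 0.2, -94.1]
contact_force: [0.9, 4.8, 6.8]
gripper_width: 0.0171
gripper_force: 20.0
```

```bash
python3 - <<'E'
from h import *
s,c=wrist();print(s["tcp_pos"],s["contact_force"])
W=cloud(c);im=c["image"].astype(int);m=(im[...,0]>100)&(im[...,1]<60)&(im[...,2]<60)&(c["range_z"]>0)&(W[...,2]>.13)&(np.hypot(W[...,0]-.49,W[...,1]-.06)<.06)
print(m.sum(),np.percentile(W[m],[2,50,98],axis=0).round(4).tolist())
E
```

```text
[0.48741218 0.07291255 0.18008914] [0.94526352 4.79388864 6.82289563]
3429 [[0.4784, 0.0374, 0.1826], [0.4872, 0.0566, 0.1878], [0.4961, 0.0958, 0.1898]]
```

The handle is at its predicted end position. I'll press lightly against the stop and wait for the nuts.

Request:
apply_moves(targets=[{"dp": [0, 0, -0.002], "yaw": 0}, {"dp": [0, 0, -0.004], "yaw": 0}, {"dp": [0, 0, -0.006], "yaw": 0}, {"dp": [0, 0, -0.006], "yaw": 0}, {"dp": [0, 0, -0.006], "yaw": 0}, {"dp": [0, 0, -0.006], "yaw": 0}, {"dp": [0, 0, -0.006], "yaw": 0}, {"dp": [0, 0, -0.006], "yaw": 0}, {"dp": [0, 0, -0.006], "yaw": 0}, {"dp": [0, 0, -0.006], "yaw": 0}, {"dp": [0, 0, -0.004], "yaw": 0}, {"dp": [0, 0, -0.002], "yaw": 0}])

```text
time_s: 20.65
tcp_pos: [0.4876, 0.0724, 0.177]
eef_rot: [-179.6, 0.2, -94.1]
contact_force: [14.3, 0.2, -12.0]
gripper_width: 0.0173
gripper_force: 20.0
```

```bash
python3 - <<'E'
from h import *
from plant import cams
s,c=wrist();print(s["tcp_pos"],s["contact_force"],s["joints"].round(1))
t=cams.capture("side")
a=cv2.resize(t["image"][190:290,200:330],None,fx=3,fy=3,interpolation=cv2.INTER_CUBIC);b=c["image"][0:300,160:560]
cv2.imwrite("pics/s6.png",np.hstack([a,b])[:,:,::-1])
E
```

```text
[0.48761752 0.07238483 0.17700887] [ 14.2607278    0.20951809 -12.0395401 ] [ 31.4   6.6 -28.    0.1 -54.9 -35.6]
```

View pics/s6.png

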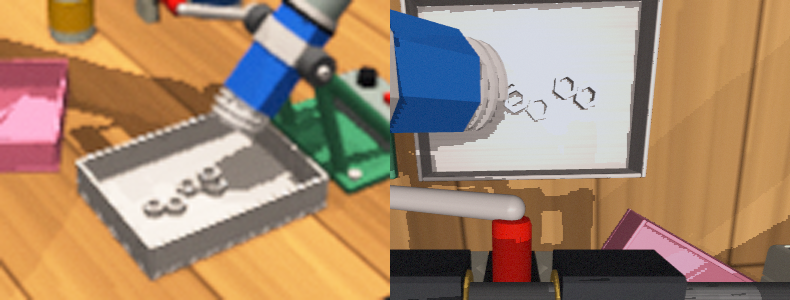

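Side view: nuts lie in the tray at (153,208), (176,204), (188,187) and around (210,178), the last looking like two overlapping. Nothing is outside the tray. I'll re-centre the grip, then swing back.

Request:
apply_moves(targets=[{"dp": [0.002, 0, 0.003], "yaw": 0}, {"dp": [0.002, 0, 0.006], "yaw": 0}, {"dp": [0.002, 0, 0.006], "yaw": 0}, {"dp": [0.002, 0, 0.006], "yaw": 0}], squeeze=3)

```text
time_s: 21.08
tcp_pos: [0.4877, 0.0715, 0.1819]
eef_rot: [-179.9, 0.0, -94.2]
contact_force: [2.1, -0.1, 3.8]
gripper_width: 0.0181
gripper_force: 3.0
```

Request:
apply_moves(targets=[{"dp": [0.002, 0, 0.005], "yaw": 0}, {"dp": [0.004, 0, 0.01], "yaw": 0}, {"dp": [0.007, 0, 0.015], "yaw": 0}, {"dp": [0.01, -0.001, 0.02], "yaw": 0}, {"dp": [0.013, -0.001, 0.024], "yaw": 0}, {"dp": [0.017, -0.001, 0.028], "yaw": 0}, {"dp": [0.02, -0.001, 0.032], "yaw": 0}, {"dp": [0.024, -0.002, 0.036], "yaw": 0}, {"dp": [0.029, -0.002, 0.04], "yaw": 0}, {"dp": [0.033, -0.002, 0.043], "yaw": 0}, {"dp": [0.038, -0.003, 0.046], "yaw": 0}, {"dp": [0.042, -0.003, 0.049], "yaw": 0}, {"dp": [0.047, -0.003, 0.051], "yaw": 0}, {"dp": [0.053, -0.004, 0.053], "yaw": 0}, {"dp": [0.058, -0.004, 0.055], "yaw": 0}, {"dp": [0.063, -0.004, 0.057], "yaw": 0}, {"dp": [0.068, -0.005, 0.058], "yaw": 0}, {"dp": [0.074, -0.005, 0.059], "yaw": 0}, {"dp": [0.079, -0.006, 0.059], "yaw": 0}, {"dp": [0.085, -0.006, 0.059], "yaw": 0}], squeeze=16)

```text
time_s: 22.75
tcp_pos: [0.5704, 0.0647, 0.2403]
eef_rot: [179.8, -0.1, -94.2]
contact_force: [-6.4, -1.0, 5.3]
gripper_width: 0.0176
gripper_force: 16.0
```

Good tracking. Second half down to the upright stop, with a little overdrive.

Request:
apply_moves(targets=[{"dp": [0.006, 0, 0], "yaw": 0}, {"dp": [0.011, -0.001, -0.001], "yaw": 0}, {"dp": [0.016, -0.001, -0.002], "yaw": 0}, {"dp": [0.022, -0.002, -0.003], "yaw": 0}, {"dp": [0.027, -0.002, -0.004], "yaw": 0}, {"dp": [0.032, -0.002, -0.006], "yaw": 0}, {"dp": [0.037, -0.003, -0.008], "yaw": 0}, {"dp": [0.042, -0.003, -0.011], "yaw": 0}, {"dp": [0.047, -0.003, -0.013], "yaw": 0}, {"dp": [0.052, -0.004, -0.016], "yaw": 0}, {"dp": [0.056, -0.004, -0.02], "yaw": 0}, {"dp": [0.06, -0.004, -0.023], "yaw": 0}, {"dp": [0.064, -0.005, -0.027], "yaw": 0}, {"dp": [0.068, -0.005, -0.031], "yaw": 0}, {"dp": [0.072, -0.005, -0.035], "yaw": 0}, {"dp": [0.075, -0.005, -0.04], "yaw": 0}, {"dp": [0.078, -0.005, -0.045], "yaw": 0}, {"dp": [0.08, -0.006, -0.049], "yaw": 0}, {"dp": [0.083, -0.006, -0.054], "yaw": 0}, {"dp": [0.085, -0.006, -0.06], "yaw": 0}])

```text
time_s: 24.42
tcp_pos: [0.6556, 0.0584, 0.18]
eef_rot: [179.8, -0.1, -94.2]
contact_force: [-5.4, -2.9, 5.8]
gripper_width: 0.0176
gripper_force: 16.0
```

Request:
apply_moves(targets=[{"dp": [0, 0, -0.003], "yaw": 0}, {"dp": [0.001, 0, -0.006], "yaw": 0}, {"dp": [0.001, 0, -0.009], "yaw": 0}, {"dp": [0.001, 0, -0.011], "yaw": 0}, {"dp": [0.001, 0, -0.011], "yaw": 0}], squeeze=25)

```text
time_s: 24.83
tcp_pos: [0.656, 0.0583, 0.1734]
eef_rot: [179.9, -0.1, -94.1]
contact_force: [-20.9, -0.0, 31.0]
gripper_width: 0.0172
gripper_force: 25.0
```

```bash
python3 - <<'E'
from h import *
s,c=wrist();print(s["tcp_pos"],s["contact_force"])
W=cloud(c);im=c["image"].astype(int);m=(im[...,0]>100)&(im[...,1]<60)&(im[...,2]<60)&(c["range_z"]>0)&(W[...,2]>.13)&(np.hypot(W[...,0]-.657,W[...,1]-.056)<.06)
print(m.sum(),np.percentile(W[m],[2,50,98],axis=0).round(4).tolist())
E
```

```text
[0.6560459  0.05833989 0.17338819] [-2.08858568e+01 -2.16512744e-02  3.09936120e+01]
3271 [[0.647, 0.0253, 0.1818], [0.656, 0.0421, 0.1878], [0.6651, 0.0773, 0.1898]]
```

At the stop. I'll ease off, release, rise and look.

Request:
apply_moves(targets=[{"dp": [0, 0, 0.004], "yaw": 0}, {"dp": [0, 0, 0.006], "yaw": 0}], squeeze=3)

```text
time_s: 25.05
tcp_pos: [0.656, 0.0588, 0.1746]
eef_rot: [179.8, -0.0, -94.2]
contact_force: [-4.9, -0.9, -4.3]
gripper_width: 0.0176
gripper_force: 3.0
```

Request:
apply_moves(targets=[{"dp": [0, 0, 0], "yaw": 0}, {"dp": [0, 0, 0], "yaw": 0}, {"dp": [0, 0, 0], "yaw": 0}, {"dp": [0, 0, 0], "yaw": 0}, {"dp": [0, 0, 0], "yaw": 0}, {"dp": [0, 0, 0], "yaw": 0}, {"dp": [0, 0, 0.01], "yaw": 0}, {"dp": [0, 0, 0.03], "yaw": 0}, {"dp": [0, 0, 0.06], "yaw": 0}, {"dp": [0, 0, 0.09], "yaw": 0}, {"dp": [0, 0, 0.12], "yaw": 0}, {"dp": [0, 0, 0.15], "yaw": 0}, {"dp": [0, 0, 0.18], "yaw": 0}, {"dp": [-0.01, 0, 0.21], "yaw": 0}, {"dp": [-0.03, 0, 0.23], "yaw": 0}, {"dp": [-0.05, 0, 0.24], "yaw": 0}, {"dp": [-0.05, 0, 0.24], "yaw": 0}, {"dp": [-0.05, 0, 0.24], "yaw": 0}], grip=-1)

```text
time_s: 26.55
tcp_pos: [0.6075, 0.0593, 0.417]
eef_rot: [-179.8, 0.1, -94.2]
contact_force: [-0.1, 0.9, -1.1]
gripper_width: 0.0875
gripper_force: 0.0
```

```bash
python3 - <<'E'
from h import *
from plant import cams
s,c=wrist();print(s["time_s"],s["tcp_pos"],s["contact_force"],s["gripper_width"])
W=cloud(c);im=c["image"].astype(int);m=(im[...,0]>100)&(im[...,1]<60)&(im[...,2]<60)&(c["range_z"]>0)&(W[...,2]>.13)&(np.hypot(W[...,0]-.657,W[...,1]-.056)<.06)
print(m.sum(),np.percentile(W[m],[2,50,98],axis=0).round(4).tolist())
t=cams.capture("top");s_=cams.capture("side")
f=lambda i,k:cv2.resize(i,None,fx=k,fy=k,interpolation=cv2.INTER_CUBIC)
a=f(s_["image"][200:290,220:320],4)
b=c["image"][0:250,:][:, 200:560]
d=f(t["image"][140:275,225:400],2)
o=np.zeros((600,780,3),np.uint8);o[:360,:400]=a;o[:250,410:770]=b;o[260:530,420:770]=d
cv2.imwrite("pics/s7.png",o[:,:,::-1])
E
```

```text
26.55 [0.60747581 0.05931455 0.41703928] [-0.10388854  0.92012258 -1.11984474] 0.08750616565404859
744 [[0.6469, 0.0262, 0.1811], [0.6554, 0.0543, 0.1878], [0.6652, 0.0848, 0.1903]]
```

View pics/s7.png

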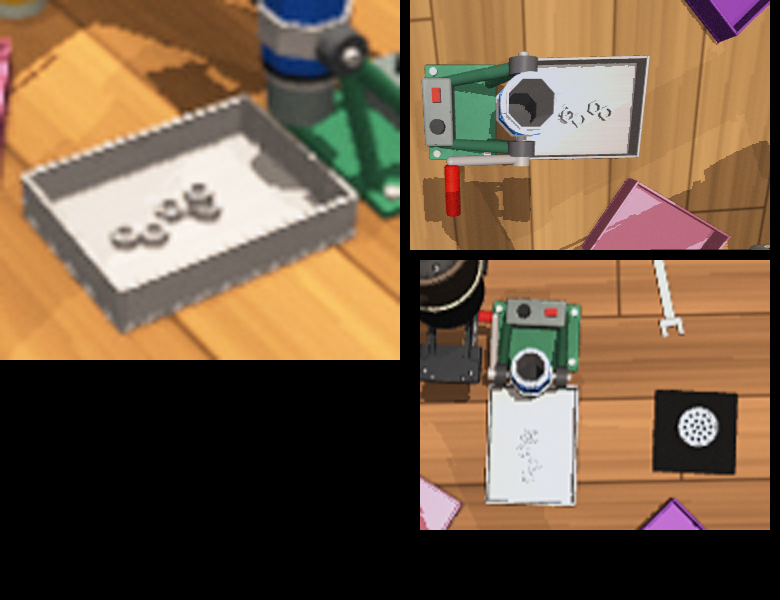

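The cap is on the mat, the barrel is upright and the nuts are in the tray. One closer look to count five.

Request:
apply_moves(targets=[{"dp": [-0.02, 0, -0.01], "yaw": 0}, {"dp": [-0.05, 0, -0.03], "yaw": 0}, {"dp": [-0.08, 0, -0.05], "yaw": 0}, {"dp": [-0.11, 0, -0.07], "yaw": 0}, {"dp": [-0.12, 0, -0.09], "yaw": 0}, {"dp": [-0.12, 0, -0.1], "yaw": 0}, {"dp": [-0.12, 0, -0.1], "yaw": 0}, {"dp": [-0.12, 0, -0.1], "yaw": 0}])

```text
time_s: 27.37
tcp_pos: [0.4889, 0.0594, 0.3144]
eef_rot: [180.0, -0.1, -94.2]
contact_force: [0.3, 0.1, 0.3]
gripper_width: 0.0877
gripper_force: 0.0
```

```bash
python3 - <<'E'
from h import *
s,c=wrist();W=cloud(c);print(s["tcp_pos"])
uv=[(v_,u_) for v_,u_ in np.argwhere((W[...,2]<.03)&(W[...,2]>.009)&(abs(W[...,0]-.47)<.09)&(abs(W[...,1]+.03)<.06)&(c["range_z"]>0))]
uv=np.array(uv);print(len(uv),uv.min(0),uv.max(0))
v0,u0=np.maximum(uv.min(0)-20,0);v1,u1=uv.max(0)+20
cv2.imwrite("pics/w8.png",cv2.resize(c["image"][:260,150:530,::-1],(760,520),interpolation=cv2.INTER_CUBIC))
E
```

```text
[0.48893407 0.0594097  0.31441429]
687 [ 69 217] [133 341]
```

View pics/w8.png

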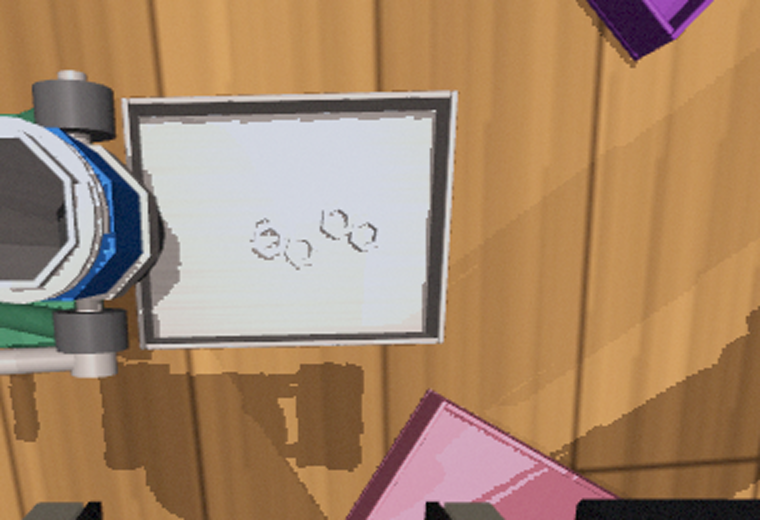

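The tray shows four outlines. The left one, at (265,240), is doubled, which matches the two overlapping nuts in the side view. I'll check the heights.

```bash
python3 - <<'E'
from h import *
s,c=wrist();W=cloud(c)
for n,(x,y) in dict(left=(265,240),b=(298,252),c=(335,223),d=(364,237),floor=(220,180)).items():
    u,v=150+x//2,y//2;p=W[v-7:v+8,u-7:u+8].reshape(-1,3);print(n,np.percentile(p[:,2],[5,50,80,95,100]).round(4))
from plant import cams
# inside the barrel, seen from the top camera
t=cams.capture("top");T=cloud(t);m=np.hypot(T[...,0]-.5645,T[...,1]+.0325)<.02;print(np.percentile(T[m][:,2],[1,10,50]).round(3))
E
```

```text
left [0.0024 0.0141 0.0254 0.0265 0.4505]
b [0.0021 0.0044 0.0141 0.0157 0.0262]
c [0.002  0.0048 0.0143 0.0151 0.0165]
d [0.002  0.0098 0.0143 0.0151 0.4505]
floor [0.0018 0.0032 0.0039 0.0048 0.0053]
[-0.001  0.005  0.119]
```

The left one stands 26 mm high, which is two stacked nuts, so all five are in the tray. The robot is clear, so I'll hand in.

```bash
python3 -c "
from plant import r;print(r.close_job())"
```

```text
the job is handed in; nothing more can be done
None
```

Job handed in at about 27 s (limit 72 s): the cap lies flat on the mat, all five nuts are in the steel tray (two of them stacked), and the barrel is back upright against its stop; I did not go near the oil bottle, tin or wrench.

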